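# Pack the toy jars and snap the cover on

## Task

Stand the two loose jars upright in the two empty cells of the divided blue crate, one per cell, leaving the jar in the middle cell where it is and the toy car, tape roll and stack of cards alone. Then fit the white cover over the crate and press it down until both end catches snap over its lip and it is fully home. Keep pressing firmly: the job finishes with the robot still holding the cover pressed down, not letting go.

Things in the scene. Friction and masses are not known exactly. Their poses are not given: they have to be found in the camera images.
- crate: blue open crate fixed to the table on a steel base plate (88 x 240 x 4 mm). Three cells in a row along its y axis, each 52 x 52 mm inside, floor 4 mm above the table; outer walls 60 (x) x 175 (y) mm, rim 45 mm above the table, dividers 40 mm. A black sprung catch stands at each end of the row. Origin: centre of the plate's underside, on the table; z up
- cell_a (a point): centre of the floor of the empty end cell on the crate's +y side, 56 mm from the crate's middle
- cell_mid (a point): centre of the floor of the middle cell, which already holds a jar
- cell_b (a point): centre of the floor of the empty end cell on the crate's -y side, 56 mm from the crate's middle
- catch_a (a joint): outward swing, rad, of the black sprung catch at the crate's +y end (30 mm wide, 50 mm tall, nose pointing inward 95 mm from the crate's middle and 33 mm above the table, lead-in slope above it, back at 108 mm); 0 = upright (closed), about 0.11 as the cover's lip passes the nose, then springs back to 0
- catch_b (a joint): the same for the catch at the crate's -y end
- cover: white hollow clip-on cover, open underneath, 0.15 to 0.25 kg, standing on its lip on the table. Body 72 (x) x 186 (y) mm, flat top 52 mm above its underside; its bottom lip flares to 81 x 196 mm and guides it over the crate's rim (2 to 3 mm play). Goes on with its y along the crate's y, either way round. Origin: centre of its underside, z up. Fully home its origin is 27 mm above the table
- cover_grip (a point): middle of the cover's grip bar, 66 mm above its underside; bar 14 mm thick (cover's x), 60 mm long (y), 28 mm tall, rising from the flat top. When fitting, the lip meets the catches with the underside 40 mm above the table and passes the noses at about 33 mm: pushing past takes about 6 to 12 N, then the force suddenly drops until inner ledges land on the rim at 27 mm
- jar_1: a 40 mm wide, 66 mm tall straight-sided closed round jar of small toys (clear with a paper band, white cap, about 90 g), standing upright on the table; origin: centre of its underside, z up
- jar_2: a 40 mm wide, 66 mm tall straight-sided closed round jar of small toys (clear with a paper band, white cap, about 90 g), standing upright on the table; origin: centre of its underside, z up
- jar_in: a 40 mm wide, 66 mm tall straight-sided closed round jar of small toys (clear with a paper band, white cap, about 90 g), standing upright in the middle cell of the crate; origin: centre of its underside, z up; it stays there
- toy_car: orange toy car, 75 x 40 x 39 mm, loose; origin: centre of its underside; a bystander, leave it where it is
- tape: empty-centred roll of tape, 84 mm wide, 45 mm tall, loose; origin: centre of its underside; a bystander, leave it where it is
- cards: flat stack of backing cards, 100 x 140 x 20 mm, loose; origin: centre of its underside; a bystander, leave it where it is
Things that resemble listed ones, but are neither listed nor needed, are in the scene too. Several things look just like the cover: the one meant starts nearest to the robot's base.

How it is judged (in metres and radians):
On the way, in this order (a step that is already met when the one before it is completed fails the run):
1. all three cells hold one upright jar each, down on the cell floor (((horizontal distance between jar_1 and cell_a below 0.013 m and z of each of jar_1, jar_2 in the frame of crate below 0.009 m and angle between each of jar_1, jar_2's own z axis and vertical below 0.15 rad and horizontal distance between jar_2 and cell_b below 0.013 m) or (horizontal distance between jar_1 and cell_b below 0.013 m and z of each of jar_1, jar_2 in the frame of crate below 0.009 m and angle between each of jar_1, jar_2's own z axis and vertical below 0.15 rad and horizontal distance between jar_2 and cell_a below 0.013 m)) and horizontal distance between jar_in and cell_mid below 0.013 m and z of jar_in in the frame of crate below 0.009 m and angle between jar_in's own z axis and vertical below 0.15 rad), for 0.2 s.
2. the cover is snapped fully home over the jars, both catches sprung back (all of step 1 and z of cover in the frame of crate between 0.023 and 0.0295 m and horizontal distance between cover and crate below 0.006 m and angle between cover's own z axis and vertical below 0.035 rad and angle between the y axis of cover and the y axis of crate, either way round below 0.08 rad and value of joint each of catch_a, catch_b below 0.07 rad), for 0.2 s.
At the end, for the whole second after the job is handed in: One upright jar on the floor of each cell; cover fully home (within 2.5 mm, level, centred within 6 mm), both catches sprung back (under 0.07 rad); robot still on the cover, pressing so that cover and crate bear on each other with over 6 N (cover's weight included) (all of step 2 and contact force between cover and crate above 6 N and contact force between any of the fingers, the arm and cover above 2 N); the arm keeps its last pose, push and grip.
It fails at once if a bystander (toy car, tape roll, card stack) was pushed more than 30 mm (distance of any of toy_car, tape, cards from where it was at the start of the episode above 0.03 m).
It also fails if it takes over 72 s, if anything falls off the work surface, if the arm or the gripper's body presses on something with over 40 N, if the wrist force passes 120 N, or if a joint passes its speed limit or range.

## Robot

A 6-joint arm with a two-finger parallel gripper is mounted at the origin on the work surface. World frame = base frame: x ahead of the robot, y to its left, z up, the work surface at z = 0. Lengths are in mm, angles in rad, forces in N, time in s.
With the tool pointing down it reaches from about 350 to 975 mm from the base axis. Payload 7.1 kg.
Tool frame: the origin (TCP) lies on the front face of the gripper's body, between the roots of the fingers; the fingertips stand 80 mm ahead of it and the grasp point (between the pads) lies 61 mm ahead of it (env.tips_ahead is the distance from the TCP to the fingertips, in mm); z points along the fingers, y is the line along which they close (so a half turn about z gives the same grasp; the last joint's range is limited). The gripper opens to 88 mm and grips with 3 to 60 N. Pads are 20 mm wide; open, the fingers measure 115 mm over their backs; the gripper's body (75 mm by 178 mm) begins 61 mm behind the grasp point.
Start: joints at [-0.019, 0.423, 1.63, -0, 1.089, -0.019], TCP at [624.984, 0.026, 302.675] pointing down, gripper open.
Joint ranges: [-3, 3], [-0.9, 2.11], [0.09, 2.58], [-1.31, 4.45], [0.11, 2.69], [-2.54, 2.54]. Speed limits (rad/s): [2.39, 2.39, 3.01, 3.14, 3.14, 3.14].

## Interface

Orientations are given as a unit quaternion [x, y, z, w].
In Python, from station import env, set_gripper, viewer, workorder gives the robot as it stands. Calls block until the motion is done:
- env.reach(position, orientation): joint-space move of the TCP to a pose.
- env.move_l(position, rot=None, rate=150, f_stop=None): straight line of the TCP; rot=None keeps the orientation; rate is the mean speed in mm/s. With f_stop (N) it stops when the force on the tool has changed by that much, and returns True; else False.
- env.move_joints(angles): joint-space move.
- set_gripper(opening): finger opening in mm; the grip force is fixed at half the most; returns when the fingers have stopped.
- env.hold(seconds).
- env.ik(position, orientation): joint angles nearest the present ones, or None.
- env.read_state(): the state.
- viewer.camera(name): name is "scene" or "side" or "wrist"; returns the picture (480x640x3 uint8, blue, green, red); there is no depth.
- viewer.camera_params(name): a dict with "fx", "fy", "cx", "cy" (pixels), "pose" (4x4, takes a point from camera to world coordinates); the wrist camera has in their place "tool_from_camera" (4x4, takes a point from camera to tool coordinates, whose origin is the TCP and whose axes are the flange's). Camera axes: x right, y up, looking along -z (the intrinsics and any distortion apply to the point x, -y, -z); pixel columns grow to the right and rows downward; lengths in mm; the calibration is good to about 2 mm. A picture is of the moment at which its call begins: read the wrist's pose just before it. camera_params takes no time and is no camera call.
A pose or a line that the arm cannot do raises env.IKError and nothing moves.
- workorder.sign_off(): hands the job in; it is judged then, once.
The state is a dict: "time_s": time; "qpos": joint angles; "dq": joint speeds; "tau": joint torques, N m; "tool_pos": TCP position; "orientation": TCP orientation; "force": force on the tool from outside, world axes, zero at the start; "wrist_torque": the same for the moment, N m; "width": finger opening in mm; "grip_force": force on a finger pad.
Only numpy, scipy, OpenCV 4.12 (cv2) and the standard library are available. Lean on these libraries where they do the work, as an engineer would, in place of code of your own. Each camera call takes 0.05 s, during which the arm holds its last target. There are 200 camera calls.

## Working session

There is one attempt and no reset: what is moved stays moved. The work goes in short steps, each a Python script; the robot and the scene stay as the last script left them, time stands still between calls to the robot, and variables do not carry over. Pictures are saved under pics/ and viewed, at most 10 in all, crops included, and the job is handed in when it is done.

```bash
ls; mkdir -p pics; python3 - <<'E'
from station import env,viewer
import cv2,numpy as np
for n in("scene","side"):
    cv2.imwrite(f"pics/{n}0.png",viewer.camera(n)); p=viewer.camera_params(n); print(n,{k:(np.round(v,3).tolist() if k=='pose' else v) for k,v in p.items()})
p=viewer.camera_params("wrist");print({k:np.round(v,4).tolist() for k,v in p.items()})
s=env.read_state();print(s)
E
```

```text
pics
scene {'fx': 529.7221972646905, 'fy': 529.7221972646905, 'cx': 318.45828778268776, 'cy': 232.9762227471581, 'pose': [[-0.883, -0.363, 0.297, 1004.813], [0.469, -0.676, 0.568, 705.088], [-0.005, 0.641, 0.767, 1116.344], [0.0, 0.0, 0.0, 1.0]]}
side {'fx': 457.6183082452986, 'fy': 457.6183082452986, 'cx': 318.23930430480885, 'cy': 240.42994533089134, 'pose': [[-0.966, 0.144, -0.215, 403.034], [-0.258, -0.464, 0.847, 773.581], [0.022, 0.874, 0.486, 557.571], [0.0, 0.0, 0.0, 1.0]]}
{'fx': 411.5811, 'fy': 411.5811, 'cx': 319.3347, 'cy': 241.5459, 'tool_from_camera': [[-0.0001, 0.9649, 0.2627, 71.5932], [1.0, -0.0, 0.0003, 0.763], [0.0003, 0.2627, -0.9649, -82.3023], [0.0, 0.0, 0.0, 1.0]]}
{'time_s': 0.1, 'qpos': array([-1.90156005e-02,  4.23783654e-01,  1.63060997e+00, -1.29720234e-06,
        1.08863031e+00, -1.90296519e-02]), 'dq': array([-3.84354810e-04, -1.07444804e-03, -2.97023126e-03, -4.75131583e-05,
       -2.14983808e-04,  1.09734763e-03]), 'tau': array([ 6.49496542e-04, -5.45618248e+01, -2.74323839e+01,  6.46709581e-02,
        1.88581715e-02,  1.54216096e-06]), 'tool_pos': array([6.24598970e+02, 2.33315537e-02, 3.01968771e+02]), 'orientation': array([ 7.07101419e-01,  7.07111781e-01, -4.96732375e-04, -5.15171232e-04]), 'force': array([ 1.2980318 , -0.07375005, -0.19118989]), 'wrist_torque': array([ 0.01956361,  0.00778408, -0.01730823]), 'grip_force': 0.0, 'width': 87.82771523132953}
```

View pics/scene0.png

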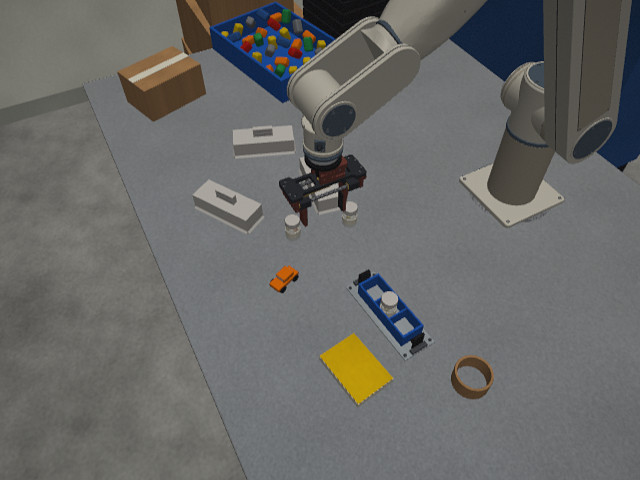

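View pics/side0.png

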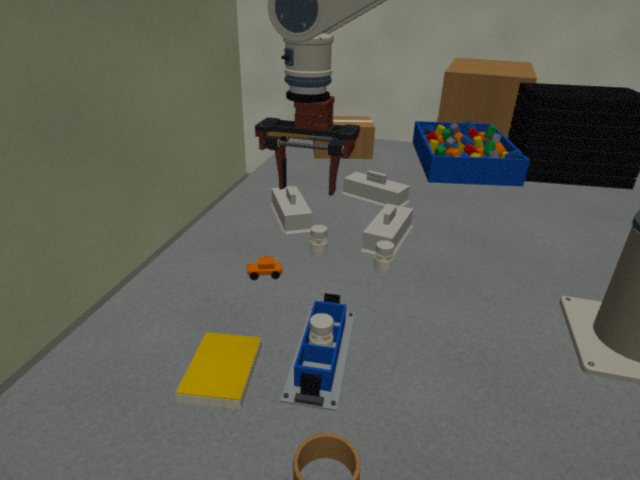

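Scene: crate at (390,310) with its middle jar at (390,302); loose jars at (292,226) and (350,212); car (285,278), cards (356,368) and tape (472,377). 
Cover candidates are scene (263,141) = side (376,188), scene (228,204) = side (291,208), and scene (322,192), behind the gripper, = side (388,228). The one nearest the base should be the last; I'll compute ranges.

```bash
cat > h.py <<'E'
from station import env,set_gripper,viewer,workorder
import cv2,numpy as np
from scipy.spatial.transform import Rotation as R
def cam(n,s=None):
    p=viewer.camera_params(n)
    if n=="wrist":
        T=np.eye(4);T[:3,:3]=R.from_quat(s["orientation"]).as_matrix();T[:3,3]=s["tool_pos"]
        p["pose"]=T@p["tool_from_camera"]
    return p
def cast(p,uv,z):
    uv=np.atleast_2d(uv).astype(float)
    d=np.c_[(uv[:,0]-p["cx"])/p["fx"],-(uv[:,1]-p["cy"])/p["fy"],-np.ones(len(uv))]@p["pose"][:3,:3].T
    o=p["pose"][:3,3]
    return o+d*((z-o[2])/d[:,2])[:,None]
def proj(p,P):
    q=(np.atleast_2d(P)-p["pose"][:3,3])@p["pose"][:3,:3]
    return np.c_[p["cx"]+p["fx"]*q[:,0]/-q[:,2],p["cy"]-p["fy"]*q[:,1]/-q[:,2]]
def down(th): # tool z down, closing line (tool y) at angle th from world x
    th=(th+np.pi/2)%np.pi-np.pi/2
    y=np.array([np.cos(th),np.sin(th),0]);z=np.array([0,0,-1.]);x=np.cross(y,z)
    return R.from_matrix(np.c_[x,y,z]).as_quat()
E
python3 - <<'E'
from h import *
a,b=cam("scene"),cam("side")
for n,u,v,z in [("cov1",(263,132),(376,176),80),("cov2",(228,196),(291,195),80),("cov3",(322,190),(390,212),80),("jarA",(292,221),(319,231),66),("jarB",(350,207),(384,246),66),("jarin",(390,298),(321,322),70),("crate",(390,310),(321,345),30),("car",(285,278),(265,266),20),("cards",(356,368),(222,366),20),("tape",(472,377),(327,460),22)]:
    print(n,cast(a,u,z)[0].round(),cast(b,v,z)[0].round())
E
```

```text
cov1 [ 564. -495.   80.] [ 553. -481.   80.]
cov2 [ 758. -294.   80.] [ 745. -275.   80.]
cov3 [ 523. -193.   80.] [ 484. -250.   80.]
jarA [ 640. -142.   66.] [ 630. -128.   66.]
jarB [ 480. -113.   66.] [ 477. -103.   66.]
jarin [545. 184.  70.] [543. 191.  70.]
crate [546. 192.  30.] [539. 202.  30.]
car [724. -16.  20.] [723. -19.  20.]
cards [690. 278.  20.] [682. 283.  20.]
tape [477. 417.  22.] [478. 401.  22.]
```

```bash
python3 - <<'E'
from h import *
import pickle
for n,pos in [("w1",(545,-110,380)),("w2",(545,245,330))]:
    env.reach(pos,down(0)); env.hold(.3); s=env.read_state(); im=viewer.camera("wrist"); cv2.imwrite(f"pics/{n}.png",im)
    pickle.dump(cam("wrist",s),open(n+".pkl","wb"));print(s["tool_pos"],s["time_s"])
E
```

```text
[ 545.37657969 -109.11396251  379.04032959] 1.075
[545.30655152 244.24020179 330.18541316] 2.7667
```

View pics/w1.png

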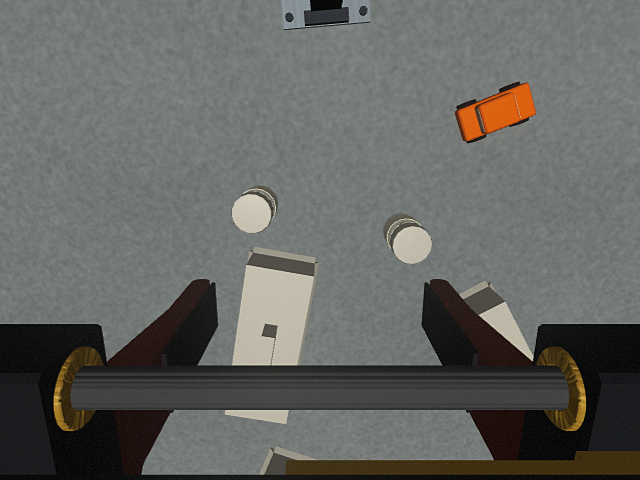

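View pics/w2.png

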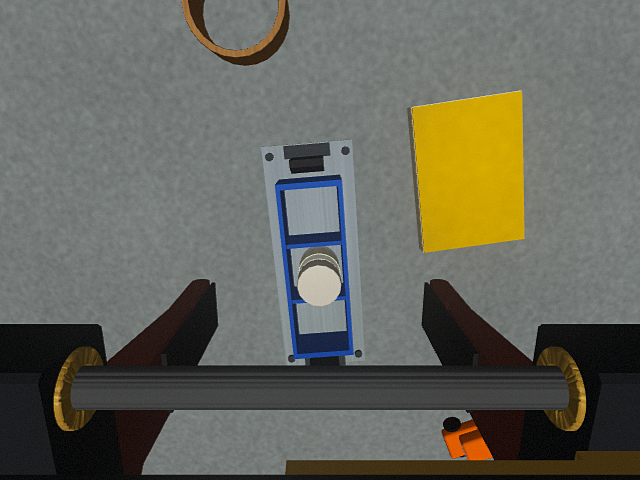

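w1 shows the jar caps at (252,213) and (411,243). The target cover is at (270,335), with the other two covers at (505,315) and (285,460). w2 shows the crate with plate holes at (269,157), (346,151), (292,359) and (358,353), and the blue rim corners are clear.

```bash
python3 - <<'E'
from h import *
import pickle
p1,p2=[pickle.load(open(f"w{i}.pkl","rb")) for i in (1,2)]
im=cv2.imread("pics/w1.png");g=cv2.cvtColor(im,6)
m=(g>185).astype(np.uint8)
for u,v in((252,213),(411,243)):
    mm=np.zeros_like(m);mm[v-30:v+30,u-30:u+30]=m[v-30:v+30,u-30:u+30]
    c=max(cv2.findContours(mm,0,1)[0],key=cv2.contourArea)
    (x,y),r=cv2.minEnclosingCircle(c);P=cast(p1,[(x,y),(x-r,y),(x+r,y)],66)
    print("jar",(x,y,r),P[0].round(1),"diam",np.linalg.norm(P[1]-P[2]).round(1))
im=cv2.imread("pics/w2.png");g=cv2.cvtColor(im,6)
H=[]
for u,v in((269,157),(346,151),(358,353),(292,359)):
    w=255-g[v-9:v+10,u-9:u+10];mm=(w>165).astype(np.uint8);n,l,st,ce=cv2.connectedComponentsWithStats(mm)
    k=min(range(1,n),key=lambda i:np.hypot(*(ce[i]-9)));H.append(ce[k]+(u-9,v-9));print(st[k])
H=cast(p2,H,4);print("holes",H.round(1).tolist(),H.mean(0))
b,gg,r=[im[:,:,i].astype(int) for i in range(3)]
m=((b>90)&(b>r+60)).astype(np.uint8)
c=max(cv2.findContours(m,0,1)[0],key=cv2.contourArea)
q=cv2.approxPolyDP(cv2.convexHull(c),6,True)[:,0];print(q.tolist())
Q=cast(p2,q,45);print(Q.round(1).tolist(),Q.mean(0))
box=cv2.boxPoints(cv2.minAreaRect(cast(p2,c[:,0],45)[:,:2].astype(np.float32)));print(box,box.mean(0),cv2.minAreaRect(cast(p2,c[:,0],45)[:,:2].astype(np.float32)))
d=(H[0]+H[1]-H[2]-H[3])/2;print("yaw",np.degrees(np.arctan2(-d[0],d[1])))
E
```

```text
jar (250.81088256835938, 213.389892578125, 19.486339569091797) [ 478.6 -116.6   66. ] diam 38.1
jar (411.5736389160156, 244.26246643066406, 18.91655731201172) [ 637.6 -147.7   66. ] diam 37.7
[ 5  5  9  8 56]
[ 4  5  9  8 54]
[ 6  6  7  8 46]
[  5   0  14  13 117]
holes [[497.0, 290.6, 4.0], [571.0, 296.2, 4.0], [588.8, 76.2, 4.0], [518.8, 73.4, 4.0]] [543.87996463 184.10529922   4.        ]
[[341, 179], [353, 354], [294, 358], [275, 184]]
[[565.3, 273.4, 45.0], [579.5, 99.3, 45.0], [520.5, 94.8, 45.0], [506.6, 269.0, 45.0]] [542.96425607 184.12982154  45.        ]
[[505.824   268.96896]
 [519.82275  93.89981]
 [579.95557  98.7081 ]
 [565.9568  273.77725]] [542.8898  183.83853] ((542.8897705078125, 183.83853149414062), (60.32469177246094, 175.6279296875), 4.571732521057129)
yaw 5.165069200552073
```

Rim measures 60.3 x 175.6 mm, matching the spec: centre (542.9,183.8), yaw 4.57°. Caps are about 38 mm, also consistent. Moving the jars.

```bash
cat >> h.py <<'E'
C=np.array([542.9,183.8]);YAW=np.radians(4.57);YD=np.array([-np.sin(YAW),np.cos(YAW)])
E
python3 - <<'E'
from h import *
q=down(YAW)
for jar,cell in(((478.6,-116.6),C+56*YD),((637.6,-147.7),C-56*YD)):
    set_gripper(86)
    env.reach((*jar,215),q); env.move_l((*jar,126))
    w=set_gripper(20); s=env.read_state();print("grip",s["width"],s["grip_force"])
    env.move_l((*jar,225)); env.reach((*cell,225),q); print(env.read_state()["width"])
    env.move_l((*cell,145)); hit=env.move_l((*cell,127),rate=30,f_stop=5)
    s=env.read_state();print("down",hit,s["tool_pos"].round(1),s["force"].round(1))
    set_gripper(60); env.move_l((*cell,225))
s=env.read_state();print(s["time_s"])
# look: crate from the side cameras + wrist
env.reach((C[0],C[1]+75,330),down(0));env.hold(.3);s=env.read_state();a=viewer.camera("wrist")
import pickle;pickle.dump(cam("wrist",s),open("w3.pkl","wb"));cv2.imwrite("pics/w3.png",a)
cv2.imwrite("pics/side3.png",cv2.resize(viewer.camera("side")[270:420,240:400],None,fx=3,fy=3))
# cover view
env.reach((500,-300,380),down(0));env.hold(.3);s=env.read_state();a=viewer.camera("wrist")
pickle.dump(cam("wrist",s),open("w4.pkl","wb"));cv2.imwrite("pics/w4.png",a);print(s["time_s"])
A=cv2.imread("pics/w3.png");S=cv2.imread("pics/side3.png")
cv2.imwrite("pics/m3.png",np.hstack([A[120:400,200:440],cv2.resize(S,(299,280))]))
E
```

```text
grip 39.31110462221207 29.990464746952057
39.33827571826081
down True [538.3 239.7 129.6] [-0.1 -1.   2.8]
grip 39.522468559787754 29.995020925998688
39.33893471354237
down True [547.2 128.  129.5] [0.4 0.3 0.9]
18.7667
22.2
```

View pics/m3.png

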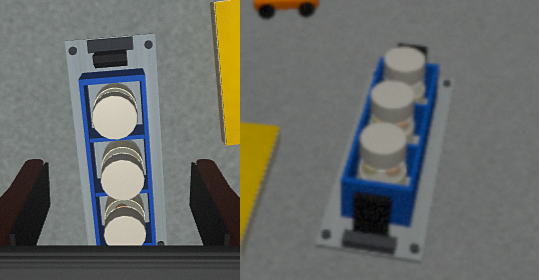

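View pics/w4.png

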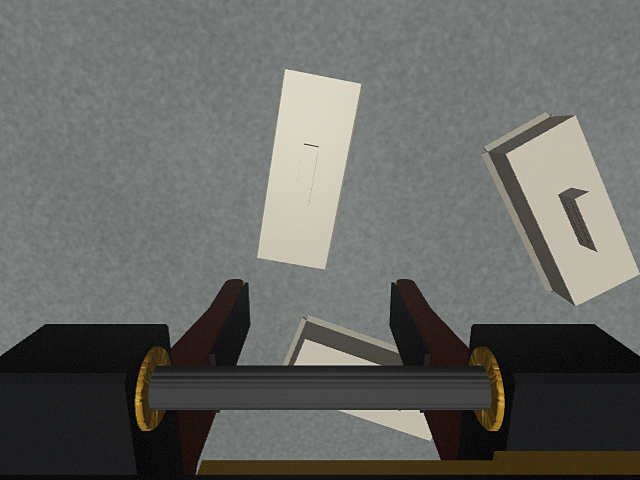

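All three jars stand at equal height in their cells. The chosen cover is at (310,170) in w4, seen from nearly overhead. The other two are at (570,210) and (360,375).

```bash
python3 - <<'E'
from h import *
import pickle
p=pickle.load(open("w4.pkl","rb"));im=cv2.imread("pics/w4.png");g=cv2.cvtColor(im,6)
m=(g>160).astype(np.uint8);m[:,400:]=0;m[290:]=0
c=max(cv2.findContours(m,0,1)[0],key=cv2.contourArea)
r=cv2.minAreaRect(cast(p,c[:,0],52)[:,:2].astype(np.float32));print(r,np.linalg.norm(r[0]))
b=cv2.boxPoints(r);print(b.tolist())
r0=cv2.minAreaRect(cast(p,c[:,0],0)[:,:2].astype(np.float32));print("at z=0",r0)
# bar: dark lines
d=cv2.absdiff(g,cv2.medianBlur(g,15));d[m==0]=0
e=cv2.erode(m,np.ones((15,15)));d[e==0]=0
ys,xs=np.nonzero(d>12);br=cv2.minAreaRect(np.c_[xs,ys].astype(np.float32));print("bar px",br,len(xs),(xs.min(),xs.max(),ys.min(),ys.max()))
print(cast(p,br[0],80),cast(p,br[0],52),p["pose"][:3,3])
cv2.imwrite("pics/w4c.png",cv2.resize(im[60:280,240:380],None,fx=2.6,fy=2.6))
E
```

```text
((487.54864501953125, -271.42962646484375), (186.35189819335938, 72.50234985351562), 79.7099609375) 558.0122968028801
[[435.23638916015625, -356.63134765625], [506.5726013183594, -369.58251953125], [539.8609008789062, -186.2279052734375], [468.5246887207031, -173.2767333984375]]
at z=0 ((485.8466796875, -276.9380187988281), (209.97230529785156, 81.69214630126953), 79.7099838256836)
bar px ((307.0810852050781, 167.5135040283203), (16.439897537231445, 27.947826385498047), 9.462322235107422) 33 (np.int64(297), np.int64(317), np.int64(155), np.int64(181))
[[ 489.6290112  -261.61364537   80.        ]] [[ 488.79783503 -264.07794647   52.        ]] [ 500.97607919 -227.97144882  462.25097697]
```

View pics/w4c.png

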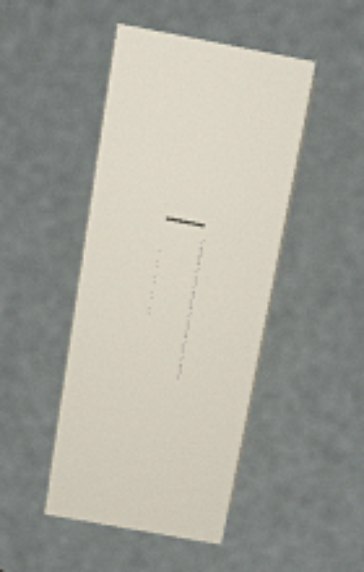

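Cover confirmed: 186.4 x 72.5 mm at its top, 558 mm from the base (the others are beyond 740), bar lines visible at crop (185,222)–(178,380). Next is the crate from the same relative camera pose, so calibration bias cancels, then the grasp.

```bash
python3 - <<'E'
from h import *
env.reach((C[0]+12.5,C[1]-28.6,373),down(0));env.hold(.3);s=env.read_state();im=viewer.camera("wrist");p=cam("wrist",s);cv2.imwrite("pics/w5.png",im)
b,gg,r=[im[:,:,i].astype(int) for i in range(3)]
m=((b>90)&(b>r+60)).astype(np.uint8)
c=cv2.convexHull(max(cv2.findContours(m,0,1)[0],key=cv2.contourArea))[:,0]
R1=cv2.minAreaRect(cast(p,c,45)[:,:2].astype(np.float32));print("crate",R1)
cov=np.array([487.5,-271.4]);q=down(np.radians(-10.29))
set_gripper(60)
env.reach((*cov,200),q);env.hold(.2);f0=env.read_state()["force"]
print(env.move_l((*cov,145)),env.move_l((*cov,133.5),rate=30,f_stop=6))
s=env.read_state();print(s["tool_pos"].round(1),(s["force"]-f0).round(1))
set_gripper(5);s=env.read_state();print("grip",s["width"],s["grip_force"],s["tool_pos"].round(1))
env.move_l((*cov,260),rate=120);env.hold(.2);s=env.read_state();print(s["width"],(s["force"]-f0).round(2),s["wrist_torque"].round(2),s["time_s"])
sd=viewer.camera("side");cv2.imwrite("pics/side6.png",sd)
E
```

```text
crate ((542.9005737304688, 183.818603515625), (60.35025405883789, 175.35955810546875), 4.596677303314209)
False False
[ 487.5 -271.4  133.5] [0.  0.4 0.5]
grip 14.000371509425342 30.00002145767212 [ 487.5 -271.4  133.5]
13.650746555481991 [ 0.41  0.98 -1.86] [-0.08 -0.08 -0.  ] 29.625
```

View pics/side6.png

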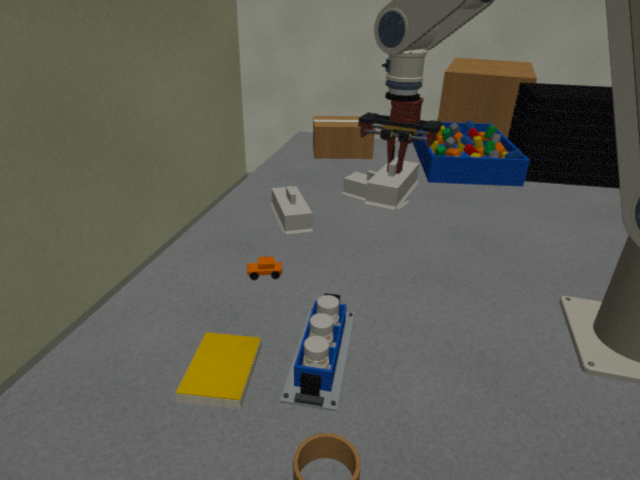

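The cover is held level, clear of the table, and the three jars are in place. Now fitting it.

```bash
python3 - <<'E'
from h import *
q=down(YAW);h=133.5
env.reach((*C,125+h),q);env.hold(.3);f0=env.read_state()["force"];print(env.read_state()["width"])
def rep(t):
    s=env.read_state();print(t,(s["tool_pos"]-[0,0,h]).round(1),(s["force"]-f0).round(1),s["wrist_torque"].round(2),round(s["width"],2),s["time_s"])
print(env.move_l((*C,60+h)));rep("above")
print(env.move_l((*C,42+h),rate=30,f_stop=8));rep("on rim")
E
```

```text
13.821509780590882
False
above [543.2 183.9  60.3] [-0.2 -0.4  0.4] [-0.   -0.03  0.02] 13.98 32.2333
False
on rim [543.  183.8  42. ] [ 0.6 -1.  -0.6] [-0. -0.  0.] 13.99 32.9833
```

```bash
python3 - <<'E'
from h import *
h=133.5;f0=env.read_state()["force"]
def rep(t):
    s=env.read_state();print(t,(s["tool_pos"]-[0,0,h]).round(2),(s["force"]-f0).round(1),s["wrist_torque"].round(2),round(s["width"],2),s["time_s"])
for z in (38,36,34,32,30,28.5,27,26):
    hit=env.move_l((*C,z+h),rate=15,f_stop=22);rep((z,hit))
    if hit:break
env.hold(.3);rep("held")
for i,n in enumerate(("side","scene")):cv2.imwrite(f"pics/{n}7.png",viewer.camera(n))
a=cv2.imread("pics/side7.png")[240:420,240:400];b=cv2.imread("pics/scene7.png")[220:370,320:460]
cv2.imwrite("pics/m7.png",np.hstack([cv2.resize(a,(400,450)),cv2.resize(b,(400,450))]))
E
```

```text
(38, False) [543.01 183.82  38.02] [0.7 1.2 1. ] [ 0.07 -0.12 -0.06] 13.72 33.4
(36, False) [543.09 183.86  36.05] [0.3 0.9 1.8] [ 0.1  -0.24  0.01] 13.9 33.6833
(34, False) [543.12 183.87  34.07] [0.3 1.2 3.2] [ 0.05 -0.26 -0.01] 13.78 33.9667
(32, False) [542.46 183.63  31.41] [ 0.3  1.1 -1.3] [ 0.12 -0.27  0.04] 13.9 34.25
(30, False) [542.34 183.64  29.36] [-0.8  1.4 -2.2] [ 0.08 -0.02 -0.02] 13.86 34.5333
(28.5, False) [542.69 183.73  28.28] [-0.3  0.9 -1.7] [0.06 0.01 0.02] 13.67 34.7833
(27, False) [543.02 183.89  27.07] [-0.2  2.   0.1] [ 0.18  0.01 -0.05] 13.83 35.0333
(26, False) [543.16 183.92  26.73] [-3.2  1.3  7.7] [-0.01  0.38 -0.01] 13.55 35.2833
held [543.18 183.92  26.73] [-2.1  1.   8. ] [-0.03  0.46  0.03] 14.16 35.5833
```

View pics/m7.png

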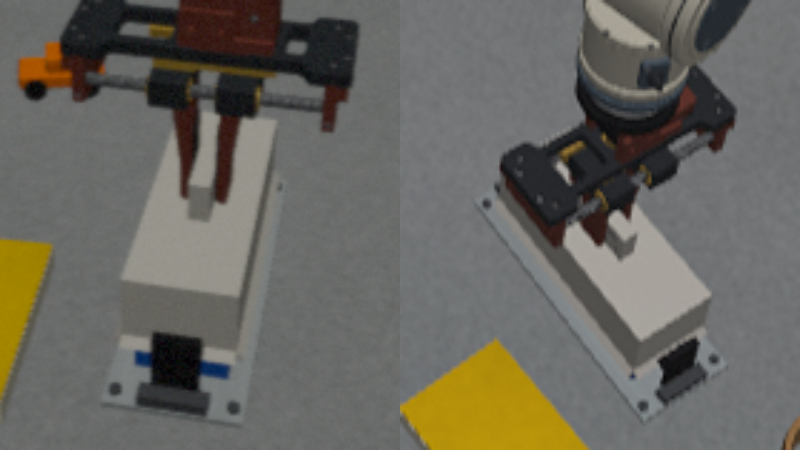

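The force dropped after 33 mm and hard contact came at 26.7 mm, so it snapped home; the cover is level with both catches upright. I'll press harder, then hand in.

```bash
python3 - <<'E'
from h import *
h=133.5;f0=env.read_state()["force"]
for z in(25.3,24.6):
    hit=env.move_l((*C,z+h),rate=10,f_stop=25);env.hold(.4)
    s=env.read_state();print(hit,(s["tool_pos"]-[0,0,h]).round(2),s["force"].round(1),(s["force"]-f0).round(1),round(s["width"],2),s["time_s"])
F=[]
for _ in range(5):env.hold(.1);F.append(env.read_state()["force"][2])
print(np.round(F,1))
if min(F)>10: print(workorder.sign_off())
E
```

```text
False [543.16 183.9   26.69] [-3.9 -1.  12.9] [-2.  -1.6  6.5] 13.8 36.3333
False [543.17 183.91  26.66] [-6.7 -1.9 19.7] [-4.7 -2.5 13.3] 13.68 36.9833
[19.1 18.8 18.7 18.9 19.3]
the job is handed in; nothing more can be done
None
```

The job is handed in at about 37 s: both loose jars stand in the end cells, and the cover is snapped home with the robot still pressing it down at about 19 N. The sign-off gave no verdict.

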